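# Empty the test jig and nest two L-shaped boards in the packing tray

### The job

Swing the lid of the test jig up and back past upright so that it stays open by itself, and lift out the L-shaped board. Pack that board and the other L-shaped board, from the mat, into the shallow black tray so that both lie flat on its floor; there is only room if the two are turned to nest into one another. Set the boards down rather than dropping them, leave the jig open, and leave the tester, the tip cleaner, the parts box and the screwdriver where they are.

Things in the scene. Friction and masses are not known exactly. Their poses are not given: they have to be found in the camera images.
- lid (a joint): angle of the clear, aluminium-framed lid of the test jig: 0 shut (level; the board's heat sink then stands up through a cut-out in it), 1.57 upright, 2.0 leaning back on its stop. It swings freely (0.3 kg, no spring, no latch): short of upright it falls shut, past upright it falls back on the stop.
- jig: clamshell test jig, a fixed dark box 130 mm (x) by 172 mm (y); origin at the centre of its underside. Its x points from the handle side to the hinge side, z up. A board lies on its nest plate, 45 mm above the bench, among 5 mm high pins 1.5 mm off the board's edges; lift it straight up.
- jig_hinge (a point): middle of the lid's hinge axis, 72 mm above the bench, 70 mm to +x of the jig's middle; stays put. Axes are the jig's: y along the hinge.
- lid_handle (a point): middle of the lid's handle: a round steel bar 12 mm thick, 110 mm long, parallel to the hinge, held at its two ends, with a 34 mm wide gap between bar and lid. Moves with the lid: at lid angle t it is 170 mm x (-cos t along jig x, sin t up) from the hinge, within 1 mm; 73 mm above the bench when shut. Axes: the lid's (the jig's when shut).
- board_jig_sink (a point): L-shaped board in the jig, 0.2 kg: middle of its heat sink (24 x 40 x 38 mm high along board x, y, z; at the centre of mass; hold it there). Axes: the board's. Board underside 25 mm below, top face 19 mm below. From this point the L is a foot (x -41 to 69, y -54 to -9 mm) and a leg (x -41 to 13, y -9 to 76). Capacitors 14 mm high at x 55, y -41 and -23.
- board_mat_sink (a point): the other L-shaped board, exactly like the first, lying flat on the mat (level with the bench, z = 0) at any yaw: the same point, axes and sizes.
- tray: shallow black tray, fixed: origin at the centre of its underside, floor 3 mm thick, inside 120 (x) by 189 mm (y), walls 4 mm thick, rim 15 mm above the bench. Both boards lie flat only with their 130 mm length along tray y, one turned half a turn from the other, leg beside leg; the nested pair is 110 by 175 mm.
- tester: hand-held diagnostic tester lying on the bench, dark grey, blue screen, 120 x 200 x 40 mm; origin at the centre of its underside. Leave alone.
- tip_cleaner: round dark pot with brass filling, 72 mm across, 55 mm high; origin at the centre of its underside. Leave alone.
- parts_box: small blue divided box, 100 x 150 x 35 mm; origin at the centre of its underside. Leave alone.
- screwdriver_grip (a point): screwdriver lying at the edge of the mat; middle of its handle. Leave alone.
Things that resemble listed ones, but are neither listed nor needed, are in the scene too. Leave any brown or orange look-alike of the part that bears board_jig_sink alone.

How it is judged:
On the way:
1. the lid of the jig is swung back past upright (value of joint lid above 1.75 rad), for 0.2 s.
At the end, for the whole second after the job is handed in: The lid leans back past upright (over 1.75 rad), and both boards lie at rest flat on the tray's floor: heat sink middles within 60 mm of the tray's centre and less than 31 mm above the tray's underside (28 when flat), tilted less than 0.035 rad (value of joint lid above 1.75 rad and z of each of board_jig_sink, board_mat_sink in the frame of tray below 0.031 m and angle between each of board_jig_sink, board_mat_sink's own z axis and vertical below 0.035 rad and horizontal distance between each of board_jig_sink, board_mat_sink and tray below 0.06 m and linear speed of each of board_jig, board_mat below 0.02 m/s); the robot touches nothing.
It fails at once if a board is let go and falls by more than about 25 mm ((linear speed of board_jig above 0.7 m/s and contact force between the fingers and board_jig below 0.2 N) or (linear speed of board_mat above 0.7 m/s and contact force between the fingers and board_mat below 0.2 N)).
It fails at once if the tester, tip cleaner, parts box or screwdriver is moved by more than 30 mm (distance of any of tester, tip_cleaner, parts_box, screwdriver_grip from where it was at the start of the episode above 0.03 m).
It also fails if it takes over 70 s, if anything falls off the work surface, if the arm or the gripper's body presses on something with over 40 N, if the wrist force passes 120 N, or if a joint passes its speed limit or range.

### The arm

A 6-joint arm with a two-finger parallel gripper is mounted at the origin on the work surface. World frame = base frame: x ahead of the robot, y to its left, z up, the work surface at z = 0. Lengths are in m, angles in rad, forces in N, time in s.
With the tool pointing down it reaches from about 0.35 to 0.725 m from the base axis. Payload 6 kg.
Tool frame: the origin (TCP) lies at the very end of the fingers, on their centre line; the grasp point (between the pads) lies 19 mm behind it; z points along the fingers, y is the line along which they close (so a half turn about z gives the same grasp; the last joint's range is limited). The gripper opens to 85 mm and grips with 20 to 120 N. Pads are 22 mm wide; open, the fingers measure 114 mm over their backs; the gripper's body (76 mm by 85 mm) begins 54 mm behind the grasp point. The pads swing forward as they close: fully open they stand 13 mm farther back than shut.
Start: joints at [1.507, 0.04, 0.085, 0, -1.615, -0.334], TCP at [0.232, 0.553, 0.231] pointing down, gripper open.
Joint ranges: [-2.56, 2.56], [-1.29, 2.01], [-1.08, 1.49], [-3.29, 1.98], [-2.81, -0.18], [-2.99, 2.99]. Speed limits (rad/s): [2.57, 2.57, 3.01, 3.14, 3.14, 3.14].

### API

Orientations are given as a rotation vector (axis times angle).
In Python, from bench import arm, vision gives the robot as it stands.
- The arm moves only by the shell command python3 -m pendant 'ROWS' [OPENING] [FORCE]. ROWS is a JSON object of lists of equal length, an entry for each row: "translation": the shift along the world's x, y, z in units of 50 mm (1.0 is 50 mm), a list of three; "twist": the turn, a rotation vector about the world's x, y, z in degrees, a list of three. A call has 1 to 12 rows; each row shifts and turns the commanded pose from where the row before left it; what a row does not reach is not made up. A row lasts 1/8 s, in which the tool goes at most 62.5 mm and 10.7 degrees, less where a joint would pass 70% of its speed; a pose out of reach is approached as far as the arm can. A call is refused whole if a number of a shift passes 1 or a number of a turn 10.7, either way. A call with a gripper value outside its range is refused whole. OPENING is the closure, from -1 (fully open) to 1 (shut), set as the call begins (- or left out, the last holds). The fingers move at their own pace and stop on an object; FORCE is the grip in N (left out, the last holds). Time passes only in rows, so rows that do not move let the fingers close. It gives the time, the measured TCP pose, the force, the opening and the grip force at its end, in the units of the state.
- arm.get_state(): the state, without advancing time (a new reading comes with each control period).
- vision.snapshot(name): name is "scene" or "top" or "wrist"; returns the picture (384x512x3 uint8, red, green, blue); there is no depth.
- vision.camera_model(name): a dict with "mtx" (3x3 intrinsics, pixels), "extrinsics" (4x4, takes a point from camera to world coordinates). Camera axes: x right, y down, z forward; pixel columns grow to the right and rows downward; lengths in m; the calibration is good to about 2 mm. A picture is of the moment at which its call begins: read the wrist's pose just before it. camera_model takes no time and is no camera call; for the wrist camera it gives the pose at the moment of the call.
- arm.close_job(): hands the job in; it is judged then, once.
The state is a dict: "t": time; "joint_pos": joint angles; "qvel": joint speeds; "joint_efforts": joint torques, N m; "ee_pos": TCP position; "orientation": TCP orientation; "wrist_force": force on the tool from outside, world axes, zero at the start; "ft_torque": the same for the moment, N m; "opening": finger opening in m; "gripper_force": force on a finger pad.
Only numpy, scipy, OpenCV 4.12 (cv2) and the standard library are available. Lean on these libraries where they do the work, as an engineer would, in place of code of your own. Each camera call takes 0.05 s, during which the arm holds its last target. There are 200 camera calls.

## Working session

There is one attempt and no reset: what is moved stays moved. The work goes in short steps, Python scripts to look and compute and a shell command to move; the robot and the scene stay as the last step left them, time stands still between calls to the robot, and variables do not carry over. Pictures are saved under pics/ and viewed, at most 10 in all, crops included, and the job is handed in when it is done.

```bash
mkdir -p pics
cat > h.py <<'E'
import numpy as np,cv2
from bench import arm,vision
def snap(n,f):
    im=vision.snapshot(n); cv2.imwrite('pics/'+f,im[:,:,::-1]); return im
def px2w(n,uv,z,cm=None):
    cm=cm or vision.camera_model(n); K=np.array(cm['mtx']);T=np.array(cm['extrinsics'])
    out=[]
    for (u,v) in uv:
        d=T[:3,:3]@np.linalg.inv(K)@[u,v,1]; o=T[:3,3]
        out.append(o+d*(z-o[2])/d[2])
    return np.array(out)
def w2px(n,P,cm=None):
    cm=cm or vision.camera_model(n); K=np.array(cm['mtx']);T=np.array(cm['extrinsics'])
    c=(np.array(P)-T[:3,3])@T[:3,:3]; q=c@K.T; return q[:,:2]/q[:,2:]
E
python3 - <<'E'
from h import *
a=snap('top','top0.png');b=snap('scene','scene0.png')
np.save('top0.npy',a)
cv2.imwrite('pics/top0b.png',cv2.resize(a[:,:,::-1],(800,600),interpolation=cv2.INTER_CUBIC))
cv2.imwrite('pics/scene0b.png',cv2.resize(b[:,:,::-1],(800,600),interpolation=cv2.INTER_CUBIC))
for n in('top','scene','wrist'):
    c=vision.camera_model(n);print(n,np.round(c['mtx'],1).tolist(),np.round(c['extrinsics'],3).tolist())
print(arm.get_state())
E
```

```text
top [[496.8, 0.0, 258.5], [0.0, 496.8, 193.3], [0.0, 0.0, 1.0]] [[-0.024, -0.99, 0.139, 0.308], [-1.0, 0.025, 0.005, -0.173], [-0.008, -0.139, -0.99, 1.587], [0.0, 0.0, 0.0, 1.0]]
scene [[410.6, 0.0, 260.0], [0.0, 410.6, 197.8], [0.0, 0.0, 1.0]] [[0.233, 0.692, -0.684, 1.591], [0.972, -0.156, 0.173, -0.445], [0.013, -0.705, -0.709, 1.204], [0.0, 0.0, 0.0, 1.0]]
wrist [[313.5, 0.0, 257.6], [0.0, 313.5, 195.7], [0.0, 0.0, 1.0]] [[-0.387, -0.881, -0.273, 0.302], [-0.922, 0.37, 0.112, 0.524], [0.002, 0.296, -0.955, 0.372], [0.0, 0.0, 0.0, 1.0]]
{'t': 0.1, 'joint_pos': array([ 1.50669098e+00,  4.07363227e-02,  8.38867931e-02, -3.87261751e-04,
       -1.61546476e+00, -3.33703784e-01]), 'qvel': array([ 0.00033862, -0.00149596,  0.00245573,  0.00203641, -0.00020241,
        0.00036795]), 'joint_efforts': array([-5.01344679e-03, -3.69339716e+01,  3.48285198e+01,  6.95170149e+00,
       -4.37461742e-03, -3.56924623e-07]), 'ee_pos': array([0.23226286, 0.55290614, 0.23037843]), 'orientation': array([ 3.07813157e+00, -6.20431262e-01, -2.81626203e-04]), 'wrist_force': array([ 0.43092737,  0.20874557, -0.4598057 ]), 'ft_torque': array([-0.00347712, -0.02003725, -0.0286317 ]), 'gripper_force': 0.0, 'opening': 0.08522531767373934}
```

View pics/top0b.png

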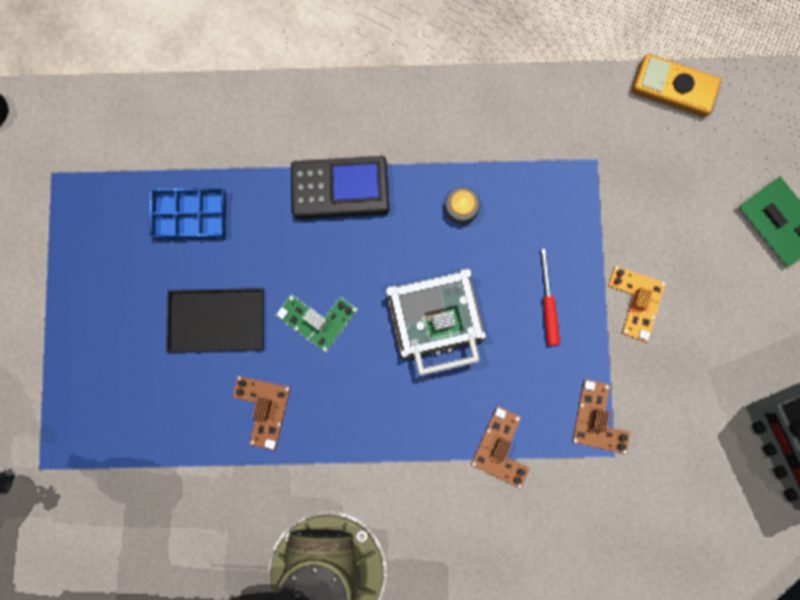

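View pics/scene0b.png

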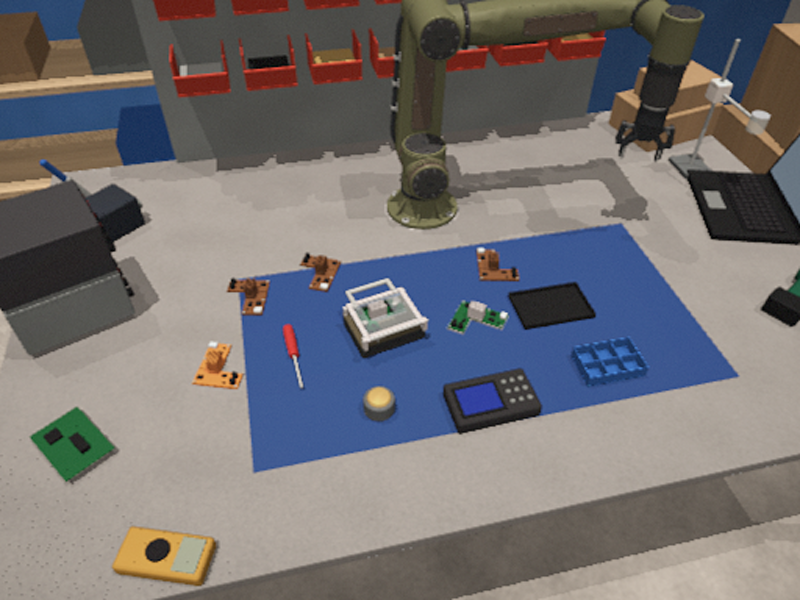

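The top view shows the jig at (436,320) with its handle bar at (447,367), the green L on the mat at (318,320), and the tray at (216,320). Candidates for the boards are green L (318,320), the L inside the jig (445,320), brown L's at (263,412), (500,448) and (602,418), an orange L at (640,303), and a green rectangular card at (775,220). I choose the two green L's, then check them in a crop.

Run:
```python
from h import *
a=np.load('top0.npy')
c=a[150:260,100:320]
cv2.imwrite('pics/crop.png',cv2.resize(c[:,:,::-1],None,fx=3.6,fy=3.6,interpolation=cv2.INTER_CUBIC))
```

```text
(no output)
```

View pics/crop.png

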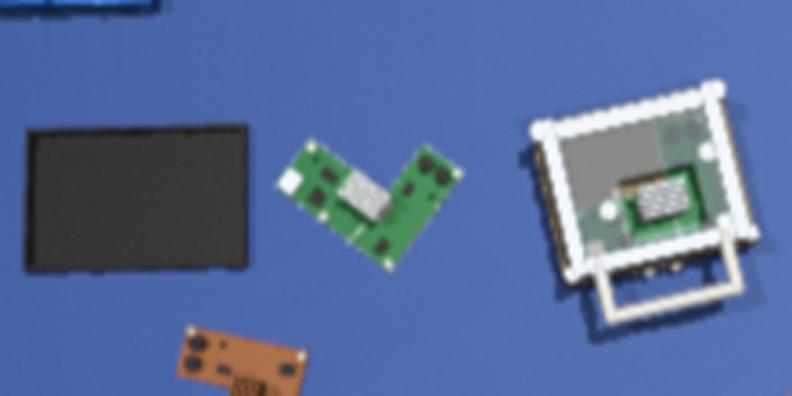

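The crop confirms both boards are green, with grey sinks at (365,195) and (663,200). The tray's corners are (25,129)–(248,268), and the handle bar runs (608,318)–(742,288).

```bash
cat > m.py <<'E'
from h import *
def C(l,z): return px2w('top',[(100+(x+.5)/3.6-.5,150+(y+.5)/3.6-.5) for x,y in l],z)
E
python3 - <<'E'
from m import *
def show(n,p): print(n,np.round(p[:,:2]*1000,0).tolist())
t=C([(25,129),(248,125),(248,268),(25,272)],.015); show('tray',t); print(t.mean(0),[np.linalg.norm(t[i]-t[i-1])for i in range(4)])
h=C([(608,318),(742,288)],.073); show('handle',h); print('mid',h.mean(0),np.linalg.norm(h[0]-h[1]))
show('lid corners',C([(541,130),(718,88)],.08))
b=C([(390,268),(460,175),(428,148),(275,185),(312,142)],.006); show('mat',b)
show('sinkmat',C([(365,195)],.044)); show('sinkjig',C([(663,200)],.089))
for i,j in((0,1),(0,3)): d=b[j]-b[i]; print(np.linalg.norm(d),np.degrees(np.arctan2(d[1],d[0])))
d=b[4]-b[3];print(np.linalg.norm(d))
E
```

```text
tray [[567.0, 322.0], [565.0, 123.0], [438.0, 123.0], [439.0, 320.0]]
[0.50203253 0.22191823 0.015     ] [np.float64(0.12772233967616906), np.float64(0.1990921049983749), np.float64(0.1275891922493659), np.float64(0.196874700604104)]
handle [[383.0, -192.0], [405.0, -306.0]]
mid [ 0.39415847 -0.24918788  0.073     ] 0.11609645418847114
lid corners [[544.0, -139.0], [576.0, -291.0]]
mat [[435.0, -1.0], [517.0, -65.0], [542.0, -36.0], [512.0, 101.0], [550.0, 67.0]]
sinkmat [[496.0, 16.0]]
sinkjig [[480.0, -241.0]]
0.10316162781302245 -37.84769176361403
0.12748352228885798 53.035259598806846
0.05039849174220163
```

```bash
python3 -m pendant '{"translation":[[0.63,-1,0],[0.63,-1,0],[0.63,-1,0],[0.63,-1,0],[0.63,-1,0],[0.63,-1,0],[0,-1,0],[0,-1,0],[0,-1,0],[0,-1,0]],"twist":[[0,0,-3.5],[0,0,-3.5],[0,0,-3.5],[0,0,-3.5],[0,0,-3.5],[0,0,-3.5],[0,0,-3.5],[0,0,-3.5],[0,0,-3.5],[0,0,-3.5]]}' 0.1 30
python3 -m pendant '{"translation":[[0,-1,0],[0,-1,0],[0,-1,0],[-0.2,-1,0],[-0.4,-1,0],[0,-1,0],[0,0,0],[0,0,0]],"twist":[[0,0,-3.5],[0,0,-3.5],[0,0,-3.5],[0,0,-3.5],[0,0,-3.5],[0,0,-3.5],[0,0,0],[0,0,0]]}'
python3 - <<'E'
from h import *
s=arm.get_state();print(s['t'],s['ee_pos'],s['orientation'],s['opening'])
cm=vision.camera_model('wrist')
a=snap('wrist','w1.png')
print(w2px('wrist',[(.394,-.249,.073),(.383,-.192,.073),(.405,-.306,.073),(.561,-.215,.072),(.48,-.241,.089)],cm))
E
```

```text
t: 1.35
ee_pos: [0.421, 0.0516, 0.231]
orientation: [-2.749, 1.52, 0.0]
wrist_force: [1.0, -0.6, 0.8]
opening: 0.0383
gripper_force: 0.0
t: 2.35
ee_pos: [0.3912, -0.2467, 0.2308]
orientation: [2.427, -1.994, -0.001]
wrist_force: [-1.1, 0.7, 0.0]
opening: 0.0387
gripper_force: 0.0
2.35 [ 0.3912229  -0.24674911  0.23082182] [ 2.42713675e+00 -1.99428838e+00 -1.47453018e-03] 0.03868640897099039
[[255.36146087 176.55593196]
 [255.18020007 231.09254549]
 [255.56413411 115.57688192]
 [ 82.2400367  177.19338929]
 [162.24900029 171.32043025]]
```

View pics/w1.png

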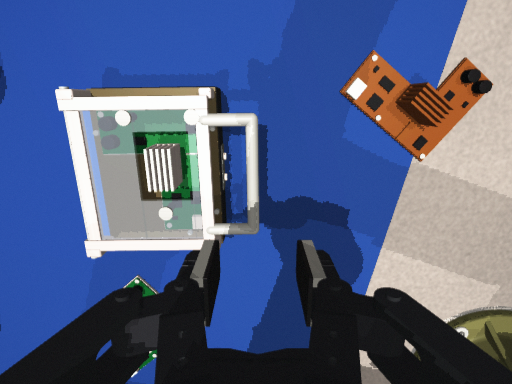

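The bar sits at (253,118–232), within 2 px of the prediction, and the lid hinge is at left. I descend onto the bar.

```bash
python3 -m pendant '{"translation":[[0.08,-0.04,-0.8],[0,0,-0.8],[0,0,-0.8],[0,0,-0.6],[0,0,-0.5],[0,0,0],[0,0,0]],"twist":[[0,0,0],[0,0,0],[0,0,0],[0,0,0],[0,0,0],[0,0,0],[0,0,0]]}' && python3 -m pendant '{"translation":[[0,0,0],[0,0,0],[0,0,0],[0,0,0]],"twist":[[0,0,0],[0,0,0],[0,0,0],[0,0,0]]}' 1 30
python3 - <<'E'
import numpy as np
# arc in units of 50mm, x_j yaw 11.5
a=np.radians(11.5);t=np.linspace(0,1.98,23)
r=.170;h=-r*np.cos(t);z=r*np.sin(t)
for k in range(22):
    d=h[k+1]-h[k]; print(round(t[k+1],2),np.round([d*np.cos(a)/.05,d*np.sin(a)/.05,(z[k+1]-z[k])/.05],2))
E
```

```text
t: 3.28
ee_pos: [0.3963, -0.2485, 0.0577]
orientation: [-2.429, 1.992, -0.003]
wrist_force: [-0.7, 0.4, 0.2]
opening: 0.0383
gripper_force: 0.0
t: 3.78
ee_pos: [0.397, -0.2487, 0.0576]
orientation: [-2.427, 1.992, -0.005]
wrist_force: [4.3, 2.5, 3.0]
opening: 0.011
gripper_force: 29.9
0.09 [0.01 0.   0.31]
0.18 [0.04 0.01 0.3 ]
0.27 [0.07 0.01 0.3 ]
0.36 [0.09 0.02 0.29]
0.45 [0.12 0.02 0.28]
0.54 [0.14 0.03 0.27]
0.63 [0.17 0.03 0.26]
0.72 [0.19 0.04 0.24]
0.81 [0.21 0.04 0.22]
0.9 [0.23 0.05 0.2 ]
0.99 [0.24 0.05 0.18]
1.08 [0.26 0.05 0.16]
1.17 [0.27 0.06 0.13]
1.26 [0.28 0.06 0.11]
1.35 [0.29 0.06 0.08]
1.44 [0.3  0.06 0.05]
1.53 [0.3  0.06 0.03]
1.62 [ 0.3   0.06 -0.  ]
1.71 [ 0.3   0.06 -0.03]
1.8 [ 0.29  0.06 -0.06]
1.89 [ 0.29  0.06 -0.08]
1.98 [ 0.28  0.06 -0.11]
```

```bash
python3 -m pendant '{"translation":[[0.01,0,0.31],[0.04,0.01,0.3],[0.07,0.01,0.3],[0.09,0.02,0.29],[0.12,0.02,0.28],[0.14,0.03,0.27]],"twist":[[0,0,0],[0,0,0],[0,0,0],[0,0,0],[0,0,0],[0,0,0]]}'
```

```text
t: 4.53
ee_pos: [0.4206, -0.2435, 0.1429]
orientation: [-2.426, 1.991, -0.002]
wrist_force: [12.9, -1.0, -11.1]
opening: 0.0108
gripper_force: 30.0
```

```bash
python3 -m pendant '{"translation":[[0.17,0.03,0.26],[0.19,0.04,0.24],[0.21,0.04,0.22],[0.23,0.05,0.2],[0.24,0.05,0.18]],"twist":[[0,0,0],[0,0,0],[0,0,0],[0,0,0],[0,0,0]]}'
```

```text
t: 5.15
ee_pos: [0.4696, -0.2333, 0.1982]
orientation: [2.426, -1.993, -0.007]
wrist_force: [-3.4, 3.9, 0.6]
opening: 0.0106
gripper_force: 29.5
```

```bash
python3 -m pendant '{"translation":[[0.26,0.05,0.16],[0.27,0.06,0.13],[0.28,0.06,0.11],[0.29,0.06,0.08],[0.3,0.06,0.05],[0.3,0.06,0.03]],"twist":[[0,0,0],[0,0,0],[0,0,0],[0,0,0],[0,0,0],[0,0,0]]}' && python3 -m pendant '{"translation":[[0.3,0.06,0],[0.3,0.06,-0.03],[0.29,0.06,-0.06],[0.29,0.06,-0.08],[0,0,0]],"twist":[[0,0,0],[0,0,0],[0,0,0],[0,0,0],[0,0,0]]}'
```

```text
t: 5.9
ee_pos: [0.5554, -0.2158, 0.2272]
orientation: [2.428, -1.993, -0.004]
wrist_force: [-1.9, 4.8, 4.3]
opening: 0.0102
gripper_force: 30.5
t: 6.52
ee_pos: [0.6159, -0.2036, 0.2177]
orientation: [-2.429, 1.993, 0.001]
wrist_force: [-0.2, 4.7, 1.8]
opening: 0.0108
gripper_force: 31.2
```

```bash
python3 -m pendant '{"translation":[[0,0,0],[0,0,0],[0,0,0],[0,0,0],[0,0,0],[0,0,0.5],[0,0,0.7],[0,0,0.7],[0,0,0]],"twist":[[0,0,0],[0,0,0],[0,0,0],[0,0,0],[0,0,0],[0,0,0],[0,0,0],[0,0,0],[0,0,0]]}' 0
python3 - <<'E'
from h import *
b=snap('top','top1.png')
c=b[150:260,100:320]
cv2.imwrite('pics/crop1.png',cv2.resize(c[:,:,::-1],None,fx=3.6,fy=3.6,interpolation=cv2.INTER_CUBIC))
E
```

```text
t: 7.65
ee_pos: [0.6154, -0.2049, 0.3173]
orientation: [-2.425, 1.993, -0.009]
wrist_force: [-0.0, -0.5, -0.6]
opening: 0.0427
gripper_force: 0.0
```

View pics/crop1.png

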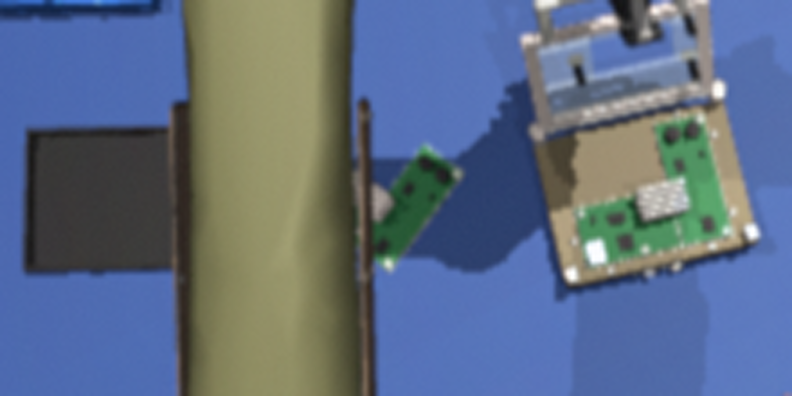

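The lid leans back open. The jig board lies with its foot towards the hinge on the right, its leg to the left and its sink at (663,198), so its yaw is about the jig's. I go above it and take a close look.

```bash
python3 -m pendant '{"translation":[[-0.9,-0.24,0],[-0.9,-0.24,0],[-0.9,-0.24,-0.3],[0,0,-0.7],[0,0,-0.7],[0,0,-0.3],[0,0,0],[0,0,0]],"twist":[[0,0,0],[0,0,0],[0,0,0],[0,0,0],[0,0,0],[0,0,0],[0,0,0],[0,0,0]]}' 0
python3 - <<'E'
from h import *
s=arm.get_state();print(s['ee_pos'])
cm=vision.camera_model('wrist')
a=snap('wrist','w2.png')
import pickle;pickle.dump(cm,open('cm2.pkl','wb'))
print(w2px('wrist',[(.48,-.241,.089),(.48,-.241,.070)],cm))
E
```

```text
t: 8.7
ee_pos: [0.4805, -0.2406, 0.2147]
orientation: [-2.428, 1.994, -0.003]
wrist_force: [0.4, 0.1, 1.1]
opening: 0.0427
gripper_force: 0.0
[ 0.48045622 -0.24061756  0.21472959]
[[258.64947945 188.09808099]
 [258.59925055 182.64943769]]
```

View pics/w2.png

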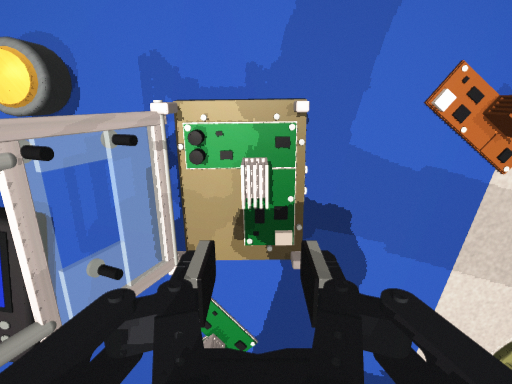

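Board outline corners are at (187,123), (297,123), (297,246) and (244,246), and the sink top spans about (243–269, 158–208).

Run:
```python
from h import *
import pickle;cm=pickle.load(open('cm2.pkl','rb'))
p=px2w('wrist',[(187,123),(297,123),(297,246),(244,246)],.051,cm)
q=np.array([(69,-54),(-41,-54),(-41,76),(13,76)])/1000
A=p[:,:2];mp,mq=A.mean(0),q.mean(0)
H=(q-mq).T@(A-mp);th=np.arctan2(H[0,1]-H[1,0],H[0,0]+H[1,1]);R=np.array([[np.cos(th),-np.sin(th)],[np.sin(th),np.cos(th)]])
print(np.degrees(th),mp-R@mq,(A-mp)-(q-mq)@R.T)
print(px2w('wrist',[(256,183)],.089,cm))
s=arm.get_state();from scipy.spatial.transform import Rotation as Ro
m=Ro.from_rotvec(s['orientation']).as_matrix();print('tool y yaw',np.degrees(np.arctan2(m[1,1],m[0,1])))
```

```text
11.542999757590323 [ 0.48153991 -0.2409424 ] [[-0.00262985 -0.00026666]
 [ 0.00246711  0.00129725]
 [-0.00133405 -0.00067045]
 [ 0.00149679 -0.00036014]]
[[ 0.4832071  -0.24512088  0.089     ]]
tool y yaw -168.78683825529492
```

```bash
python3 -m pendant '{"translation":[[0.03,0,-0.8],[0,0,-0.8],[0,0,-0.8],[0,0,-0.5],[0,0,-0.28],[0,0,0],[0,0,0]],"twist":[[0,0,0],[0,0,0],[0,0,0],[0,0,0],[0,0,0],[0,0,0],[0,0,0]]}' && python3 -m pendant '{"translation":[[0,0,0],[0,0,0],[0,0,0],[0,0,0]],"twist":[[0,0,0],[0,0,0],[0,0,0],[0,0,0]]}' 1 50
```

```text
t: 9.62
ee_pos: [0.4824, -0.2407, 0.056]
orientation: [-2.427, 1.993, -0.004]
wrist_force: [1.2, -0.2, -0.0]
opening: 0.0428
gripper_force: 0.0
t: 10.12
ee_pos: [0.4824, -0.2406, 0.0558]
orientation: [-2.427, 1.993, -0.004]
wrist_force: [0.9, 1.0, 5.1]
opening: 0.0235
gripper_force: 50.8
```

```bash
python3 -m pendant '{"translation":[[0,0,0.3],[0,0,0.7],[0,0,0.9],[0,0,0.7],[0,0,0]],"twist":[[0,0,0],[0,0,0],[0,0,0],[0,0,0],[0,0,0]]}' && python3 -m pendant '{"translation":[[0,0.5,0],[0,0.9,0],[0,0.9,0],[0,0.9,0],[0,0.95,0],[0.04,0.9,0],[0.04,0.9,0],[0,0.9,0],[0,0.9,0],[0,0.7,0],[0,0.09,0],[0,0,0]],"twist":[[0,0,-1],[0,0,-1],[0,0,-1],[0,0,-1],[0,0,-1],[0,0,-1],[0,0,-1],[0,0,-1.5],[0,0,-1.5],[0,0,-1.5],[0,0,-0.3],[0,0,0]]}'
python3 - <<'E'
from h import *
import pickle
s=arm.get_state();print(s['ee_pos'],s['opening'],s['gripper_force'])
cm=vision.camera_model('wrist')
a=snap('wrist','w3.png');pickle.dump((cm,s),open('cm3.pkl','wb'))
E
```

```text
t: 10.75
ee_pos: [0.4821, -0.2409, 0.1878]
orientation: [-2.426, 1.993, -0.007]
wrist_force: [-0.3, -0.2, -2.8]
opening: 0.0233
gripper_force: 50.2
t: 12.25
ee_pos: [0.4848, 0.1863, 0.1831]
orientation: [2.209, -2.23, -0.001]
wrist_force: [0.2, -0.2, -2.9]
opening: 0.0235
gripper_force: 50.1
[0.48484243 0.1862557  0.18313582] 0.023496111968948546 50.10159194469452
```

View pics/w3.png

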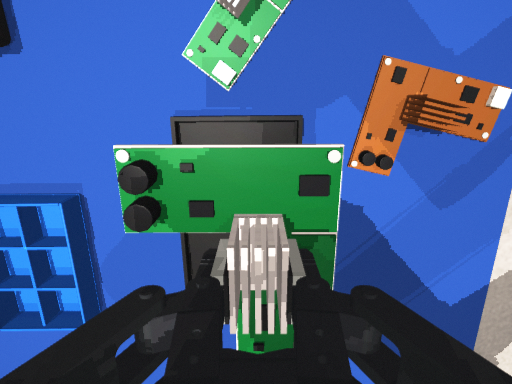

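The wrist view shows the held board's foot edge from (114,146) to (343,146), and the tray's near rim from (173,117) to (303,117), which are parallel.

Run:
```python
from h import *
import pickle;cm,s=pickle.load(open('cm3.pkl','rb'))
zt=s['ee_pos'][2]+.0142-.019
for n,l,z in(('board',[(114,146),(343,146)],zt),('tray',[(173,117),(303,117)],.015)):
    p=px2w('wrist',l,z,cm); d=p[0]-p[1]; print(n,np.round(p*1000,1).tolist(),np.linalg.norm(d),np.degrees(np.arctan2(d[1],d[0])),p.mean(0))
```

```text
board [[551.6, 131.0, 178.3], [444.9, 132.0, 178.3]] 0.10675974580890155 -0.5354341428881756 [0.49823029 0.1315283  0.17833582]
tray [[565.4, 126.3, 15.0], [440.6, 127.4, 15.0]] 0.12477873923375936 -0.5210849903425027 [0.50300519 0.12684289 0.015     ]
```

```bash
python3 -m pendant '{"translation":[[0.06,0.06,-0.5],[0,0,-0.8],[0,0,-0.8],[0,0,-0.6],[0,0,-0.3],[0,0,-0.2],[0,0,0],[0,0,0]],"twist":[[0,0,0],[0,0,0],[0,0,0],[0,0,0],[0,0,0],[0,0,0],[0,0,0],[0,0,0]]}'
```

```text
t: 13.3
ee_pos: [0.4891, 0.19, 0.0256]
orientation: [-2.209, 2.231, -0.001]
wrist_force: [-0.1, 0.9, -1.8]
opening: 0.0234
gripper_force: 50.0
```

```bash
python3 -m pendant '{"translation":[[-0.02,-0.02,-0.1],[0,0,-0.07],[0,0,-0.05],[0,0,0],[0,0,0]],"twist":[[0,0,0],[0,0,0],[0,0,0],[0,0,0],[0,0,0]]}'
```

```text
t: 13.92
ee_pos: [0.4877, 0.1887, 0.0139]
orientation: [-2.21, 2.232, -0.001]
wrist_force: [-3.1, -1.1, 3.5]
opening: 0.0232
gripper_force: 50.9
```

```bash
python3 -m pendant '{"translation":[[0,0,0],[0,0,0],[0,0,0],[0,0,0.3],[0,0,0.7],[0,0,0.9],[0,0,0.9],[0,0,0.8],[0,0,0]],"twist":[[0,0,0],[0,0,0],[0,0,0],[0,0,0],[0,0,0],[0,0,0],[0,0,0],[0,0,0],[0,0,0]]}' 0 && python3 -m pendant '{"translation":[[0,-0.3,0],[0,-0.3,0],[0,-0.3,0],[0,-0.3,0],[0,-0.3,0],[0,-0.3,0],[0.1,-0.3,0],[0.1,-0.3,0],[0,-0.3,0],[0,-0.3,0],[0,-0.3,0],[0,-0.14,0]],"twist":[[0,0,10.2],[0,0,10.2],[0,0,10.2],[0,0,10.2],[0,0,10.2],[0,0,10.2],[0,0,10.2],[0,0,10.2],[0,0,10.2],[0,0,10.2],[0,0,10.2],[0,0,10.2]]}' && python3 -m pendant '{"translation":[[0,0,0],[0,0,0],[0,0,0],[0,0,0]],"twist":[[0,0,10.2],[0,0,10.2],[0,0,0],[0,0,0]]}'
python3 - <<'E'
from h import *
import pickle
from scipy.spatial.transform import Rotation as Ro
s=arm.get_state();m=Ro.from_rotvec(s['orientation']).as_matrix();print(s['ee_pos'],s['joint_pos'],'tool y yaw',np.degrees(np.arctan2(m[1,1],m[0,1])))
cm=vision.camera_model('wrist')
a=snap('wrist','w4.png');pickle.dump((cm,s),open('cm4.pkl','wb'))
E
```

```text
t: 15.05
ee_pos: [0.489, 0.1893, 0.1988]
orientation: [-2.204, 2.227, -0.003]
wrist_force: [0.1, 0.2, -0.5]
opening: 0.0426
gripper_force: 0.0
t: 16.55
ee_pos: [0.4972, 0.0159, 0.1934]
orientation: [3.019, 0.869, 0.0]
wrist_force: [0.3, -0.3, 0.7]
opening: 0.0427
gripper_force: 0.0
t: 17.05
ee_pos: [0.4973, 0.0167, 0.1933]
orientation: [2.823, 1.378, 0.0]
wrist_force: [0.6, -0.2, -0.5]
opening: 0.0424
gripper_force: 0.0
[0.49733125 0.01665101 0.19334914] [ 4.39429658e-01 -2.38000026e-01 -2.42320631e-01  2.09610717e-05
 -1.56632836e+00  2.03919100e+00] tool y yaw -37.985492427089554
```

View pics/w4.png

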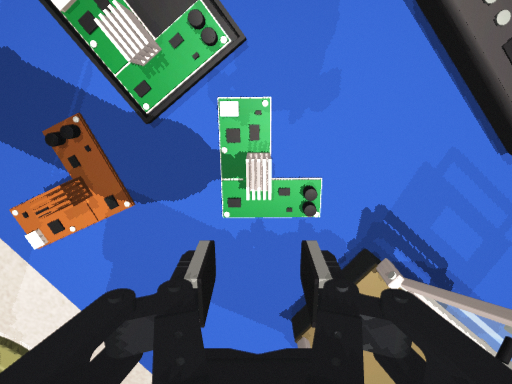

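The mat board's corners are at (222,217), (321,217), (271,97) and (218,97), and its sink top is near (258,177). The first board lies in the tray at top left.

Run:
```python
from h import *
import pickle;cm,s=pickle.load(open('cm4.pkl','rb'))
A=px2w('wrist',[(222,217),(321,217),(218,97),(271,97)],.006,cm)[:,:2]
q=np.array([(-41,-54),(69,-54),(-41,76),(13,76)])/1000
mp,mq=A.mean(0),q.mean(0)
H=(q-mq).T@(A-mp);th=np.arctan2(H[0,1]-H[1,0],H[0,0]+H[1,1]);R=np.array([[np.cos(th),-np.sin(th)],[np.sin(th),np.cos(th)]])
print(np.degrees(th),mp-R@mq,(A-mp)-(q-mq)@R.T)
print(px2w('wrist',[(258,176)],.044,cm))
```

```text
-37.62990170282202 [0.49985468 0.01692277] [[ 1.68684668e-04  1.11529437e-03]
 [ 6.83983783e-04 -3.40418539e-05]
 [ 3.54957049e-05 -7.15206001e-04]
 [-8.88164156e-04 -3.66046514e-04]]
[[0.50112216 0.02003451 0.044     ]]
```

```bash
python3 -m pendant '{"translation":[[0.05,0.01,-0.8],[0,0,-0.9],[0,0,-0.8],[0,0,-0.6],[0,0,-0.34],[0,0,-0.2],[0,0,0],[0,0,0]],"twist":[[0,0,0],[0,0,0],[0,0,0],[0,0,0],[0,0,0],[0,0,0],[0,0,0],[0,0,0]]}' && python3 -m pendant '{"translation":[[0,0,0],[0,0,0],[0,0,0],[0,0,0]],"twist":[[0,0,0],[0,0,0],[0,0,0],[0,0,0]]}' 1 50
```

```text
t: 18.1
ee_pos: [0.5007, 0.0174, 0.0125]
orientation: [2.821, 1.382, 0.003]
wrist_force: [0.6, 0.1, -0.0]
opening: 0.0426
gripper_force: 0.0
t: 18.6
ee_pos: [0.5006, 0.0174, 0.0123]
orientation: [2.821, 1.382, 0.003]
wrist_force: [-1.1, 1.1, 5.1]
opening: 0.0233
gripper_force: 50.3
```

```bash
python3 -m pendant '{"translation":[[0,0,0.3],[0,0,0.7],[0,0,0.9],[0,0,0.9],[0,0,0.7],[0,0,0]],"twist":[[0,0,0],[0,0,0],[0,0,0],[0,0,0],[0,0,0],[0,0,0]]}' && python3 -m pendant '{"translation":[[0,0.4,0],[0,0.4,0],[0,0.4,0],[0,0.4,0],[0,0.4,0],[0,0.4,0],[0.2,0.4,0],[0.2,0.4,0],[0,0.4,0],[0,0.4,0],[0,0.4,0],[0,0.4,0]],"twist":[[0,0,-10.2],[0,0,-10.2],[0,0,-10.2],[0,0,-10.2],[0,0,-10.2],[0,0,-10.2],[0,0,-10.2],[0,0,-10.2],[0,0,-10.2],[0,0,-10.2],[0,0,-10.2],[0,0,-10.2]]}' && python3 -m pendant '{"translation":[[0,0.04,0],[0,0,0],[0,0,0],[0,0,0]],"twist":[[0,0,-10.2],[0,0,-10.2],[0,0,0],[0,0,0]]}'
python3 - <<'E'
from h import *
import pickle
from scipy.spatial.transform import Rotation as Ro
s=arm.get_state();m=Ro.from_rotvec(s['orientation']).as_matrix();print(s['ee_pos'],'tool y yaw',np.degrees(np.arctan2(m[1,1],m[0,1])))
cm=vision.camera_model('wrist')
a=snap('wrist','w5.png');pickle.dump((cm,s),open('cm5.pkl','wb'))
E
```

```text
t: 19.35
ee_pos: [0.501, 0.0172, 0.19]
orientation: [2.82, 1.382, 0.009]
wrist_force: [1.6, 0.4, -2.8]
opening: 0.0234
gripper_force: 49.6
t: 20.85
ee_pos: [0.5192, 0.2574, 0.1847]
orientation: [2.563, -1.812, -0.002]
wrist_force: [-0.5, -0.3, -1.1]
opening: 0.0235
gripper_force: 49.4
t: 21.35
ee_pos: [0.5196, 0.2589, 0.1856]
orientation: [2.213, -2.228, -0.001]
wrist_force: [-0.1, -0.9, -1.1]
opening: 0.0232
gripper_force: 49.4
[0.51963702 0.25889152 0.18556947] tool y yaw 179.59739657027578
```

View pics/w5.png

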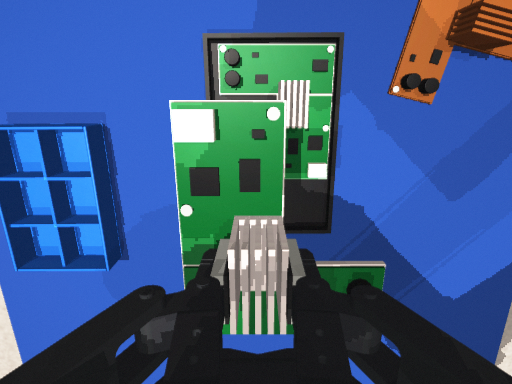

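The first board lies flat in the tray with corners (219,43), (334,43) and (329,178). The held board's leg end is at (170,102)–(284,100), and the tray's outer rim is at (204,34)–(344,34).

Run:
```python
from h import *
import pickle;cm,s=pickle.load(open('cm5.pkl','rb'))
def fit(px,q,z,n):
    A=px2w('wrist',px,z,cm)[:,:2];q=np.array(q)/1000
    mp,mq=A.mean(0),q.mean(0)
    H=(q-mq).T@(A-mp);th=np.arctan2(H[0,1]-H[1,0],H[0,0]+H[1,1]);R=np.array([[np.cos(th),-np.sin(th)],[np.sin(th),np.cos(th)]])
    print(n,np.degrees(th),mp-R@mq,'res',np.round(((A-mp)-(q-mq)@R.T)*1000,1).tolist())
fit([(219,43),(334,43),(329,178)],[(69,-54),(-41,-54),(-41,76)],.009,'A')
z=s['ee_pos'][2]+.0127-.019
fit([(170,102),(284,100),(385,262)],[(-41,76),(13,76),(69,-9)],z,'B')
fit([(204,34),(344,34),(331,232)],[(64,-98.5),(-64,-98.5),(-64,98.5)],.015,'tray')
```

```text
A 0.38435412468191477 [0.48695326 0.18751745] res [[-1.7, -0.4], [2.0, 1.0], [-0.3, -0.7]]
B -179.72688228683373 [0.51992559 0.25919701] res [[-2.1, 1.0], [0.3, 0.7], [1.8, -1.7]]
tray 0.019823424139214518 [0.50432602 0.22489725] res [[-1.3, 0.7], [0.8, 1.5], [0.5, -2.2]]
```

```bash
python3 -m pendant '{"translation":[[-0.03,0,-0.5],[0,0,-0.8],[0,0,-0.8],[0,0,-0.6],[0,0,-0.3],[0,0,-0.15],[0,0,0],[0,0,0]],"twist":[[0,0,0],[0,0,0],[0,0,0],[0,0,0],[0,0,0],[0,0,0],[0,0,0],[0,0,0]]}'
```

```text
t: 22.4
ee_pos: [0.5191, 0.2596, 0.0302]
orientation: [-2.209, 2.231, -0.0]
wrist_force: [-0.7, 0.3, -1.8]
opening: 0.0232
gripper_force: 49.5
```

```bash
python3 -m pendant '{"translation":[[-0.01,0,-0.1],[0,0,-0.1],[0,0,-0.06],[0,0,-0.04],[0,0,0],[0,0,0]],"twist":[[0,0,0],[0,0,0],[0,0,0],[0,0,0],[0,0,0],[0,0,0]]}'
```

```text
t: 23.15
ee_pos: [0.5181, 0.2592, 0.0153]
orientation: [-2.21, 2.232, -0.001]
wrist_force: [-4.6, -0.6, 7.3]
opening: 0.0235
gripper_force: 50.6
```

```bash
python3 -m pendant '{"translation":[[0,0,0],[0,0,0],[0,0,0],[0,0,0.3],[0,0,0.7],[0,0,0.9],[0,0,0.9],[0,-0.8,0.8],[0,-0.8,0],[0,0,0],[0,0,0]],"twist":[[0,0,0],[0,0,0],[0,0,0],[0,0,0],[0,0,0],[0,0,0],[0,0,0],[0,0,0],[0,0,0],[0,0,0],[0,0,0]]}' 0 
python3 -m pendant '{"translation":[[0,-0.8,0],[0,-0.8,0],[0,-0.8,0],[0,-0.8,0],[0,-0.8,0],[0,0,0]],"twist":[[0,0,0],[0,0,0],[0,0,0],[0,0,0],[0,0,0],[0,0,0]]}'
python3 - <<'E'
from h import *
a=snap('scene','s9.png');b=snap('top','t9.png')
A=cv2.resize(a[170:300,200:430,::-1],(690,390),interpolation=cv2.INTER_CUBIC)[:300]
B=cv2.resize(b[160:250,100:330,::-1],(690,270),interpolation=cv2.INTER_CUBIC)
cv2.imwrite('pics/fin.png',np.vstack([A,B]))
E
```

```text
t: 24.52
ee_pos: [0.518, 0.1791, 0.1944]
orientation: [-2.209, 2.233, -0.0]
wrist_force: [0.2, 0.2, 0.3]
opening: 0.043
gripper_force: 0.0
t: 25.28
ee_pos: [0.5179, -0.0222, 0.1938]
orientation: [2.207, -2.235, 0.0]
wrist_force: [0.4, 0.3, 0.3]
opening: 0.0428
gripper_force: 0.0
```

View pics/fin.png

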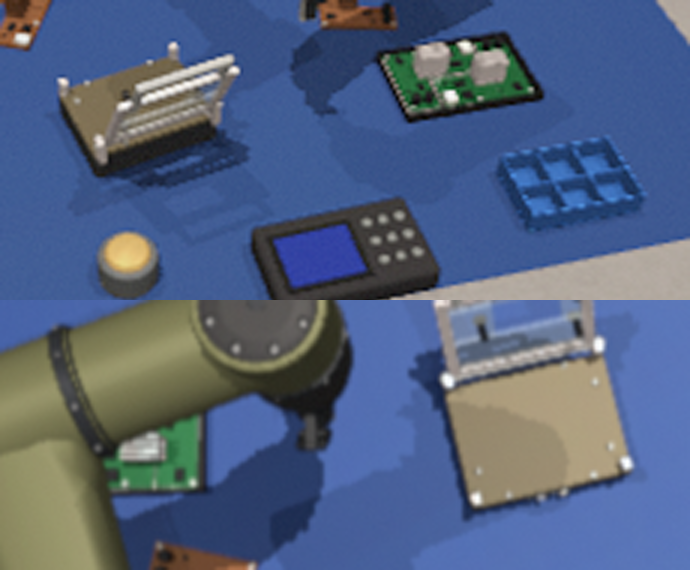

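The final picture shows the lid leaning back at (190,90) and both boards nested in the tray, with sinks at (432,58) and (490,66). Neither board overlaps the rim, and both set-down heights matched flat on the floor.

```bash
python3 -c "
from bench import arm
print(arm.close_job())"
```

```text
the job is handed in; nothing more can be done
None
```

I handed the job in at about 25 s: the jig lid leans back open, both L-shaped boards lie nested in the tray, and I touched nothing else; the hand-in gave no verdict.

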